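# Put the seasonings away in their holders

### The job

Sort the five seasonings that stand on the worktop into their holders: the two low spice jars go into the low wooden tray, the two tall spice jars into the wire rack, one jar to a bay, and the small bottle with the thin neck into the round steel coaster. Everything stands upright and flat on its holder's floor at the end and none of it is tipped over on the way; leave the mug and the pepper mill where they are.

Things in the scene. Friction and masses are not known exactly. Their poses are not given: they have to be found in the camera images.
- low_jar_wide: Low, stubby round spice jar with a white cap as wide as the jar, diameter 40, height 71; about 90 g. Belongs in the wooden tray. Loose; origin at the centre of its underside, z up its axis.
- low_jar_slim: Low, slimmer round spice jar with a white cap as wide as the jar, diameter 34, height 89; about 90 g. Belongs in the wooden tray. Loose; origin at the centre of its underside, z up its axis.
- tall_jar_slim: Tall round spice jar with a black cap as wide as the jar, diameter 43, height 132 (upper 24 is the cap); about 90 g. Belongs in the wire rack. Loose; origin at the centre of its underside, z up its axis.
- tall_jar_wide: Tall round spice jar with a black cap as wide as the jar, diameter 46, height 135 (upper 24 is the cap); about 90 g. Belongs in the wire rack. Loose; origin at the centre of its underside, z up its axis.
- small_bottle: Small round bottle with shoulders, a thin neck and a yellow cap 22 across; widest diameter 40, height 146. The body is straight up to z = 80, 38 across at z = 84, then tapers to the neck, 17 across at z = 128, where the cap begins. About 140 g. Belongs in the round coaster. Loose; origin at the centre of its underside, z up its axis.
- wood_tray: Low wooden tray, fixed, 72 (x) by 138 (y) by 24 high, walls, floor and divider 6 thick; the divider makes two square bays, 60 by 60 inside, centred at x = 0, y = +33 and y = -33 in its frame, one jar each. Origin at the centre of its underside; the bay floors lie at z = 6; yaw within 0.4 rad of the world frame.
- wire_rack: Rack of steel wire on a pale wooden base, fixed; base 82 (x) by 150 (y) by 8 thick, with two wire rails (wire 5 thick) round it and across its middle, the upper one's top at z = 57.5. Two bays, 62 (x) by 62 (y) inside the wires, centred at x = 0, y = +33 and y = -33 in its frame, one jar each. Origin at the centre of its underside; the jars stand on the base at z = 8; yaw within 0.4 rad of the world frame.
- coaster: Round bottle coaster, fixed: a shallow steel cup, inner diameter 61 at the floor and 64 at the rim, rim at z = 33, on a wooden foot 80 across. Origin at the centre of the foot's underside; the cup's floor lies at z = 8.
- mug: White mug with a handle, 82 by 112 over the handle, 94 high, a bystander that stays where it is. Origin at the centre of its underside footprint, the handle along its -y. Loose.
- pepper_mill: Dark wooden pepper mill, turned, 52 across and 120 high, a bystander that stays where it is. Origin at the centre of its underside. Loose.
Mind the look-alikes: they are no part of the job. Leave any turquoise or yellow look-alike of the low_jar_slim alone.

How it is judged:
By the outcome, as a careful person would: the job done as asked, in the order asked, and still so for the second after the job is handed in, with the robot touching nothing.
It also fails if it takes over 144 s, if anything falls off the work surface, if the arm or the gripper's body presses on something with over 40 N, if the wrist force passes 120 N, or if a joint passes its speed limit or range.

### The arm

A 6-joint arm with a two-finger parallel gripper is mounted at the origin on a cart in front of the work surface, level with it; the furniture and walls round the work are solid. World frame = base frame: x ahead of the robot, y to its left, z up, the work surface at z = 0. Lengths are in mm, angles in rad, forces in N, time in s.
With the tool pointing down it reaches from about 400 to 925 mm from the base axis. Payload 12.5 kg.
Tool frame: the origin (TCP) lies at the centre of the arm's flange, where the gripper is bolted on; the fingertips stand 190 mm ahead of it and the grasp point (between the pads) lies 171 mm ahead of it; z points along the fingers, y is the line along which they close (so a half turn about z gives the same grasp; the last joint's range is limited). The gripper opens to 95 mm and grips with 3 to 60 N. Pads are 20 mm wide; open, the fingers measure 119 mm over their backs; the gripper's body (75 mm by 180 mm) begins 59 mm behind the grasp point.
Start: joints at [1.115, 0.491, 1.559, -0, 1.092, -0.106], TCP at [214.17, 587.159, 404.761] pointing down, gripper open.
Joint ranges: [-3.1, 3.1], [-0.84, 2.19], [0.05, 2.79], [-1.13, 4.28], [0.06, 2.93], [-2.69, 2.69]. Speed limits (rad/s): [2.22, 2.22, 2.79, 3.14, 3.14, 3.14].

### API

Orientations are given as [roll, pitch, yaw] about the fixed x, y, z axes, in that order (R = Rz(yaw) Ry(pitch) Rx(roll)).
In Python, from cell import env, read_camera, search_frame, cut_out gives the robot as it stands. The module is installed in compiled form; this text tells all that it offers.
- The arm moves only by the tool move_arm, never from a script. Its argument "commands" is a list of rows, each a list of 3 entries, a list of its own where there are three numbers: the shift along the world's x, y, z normalised to -1 to 1, where 1 is 0.03 m, then the turn about the world's z normalised to -1 to 1, where 1 is 0.08 rad, then the opening, from -1 (shut) to 1 (fully open), so that 0 is half open. A call has 1 to 20 rows; each row shifts and turns the commanded pose from where the row before left it; what a row does not reach is not made up. A row lasts 1/12 s, in which the tool goes at most 41.7 mm and 7.16 degrees, less where a joint would pass 70% of its speed; a pose out of reach is approached as far as the arm can. A call with a number of a shift or a turn outside -1 to 1 is refused whole. A call with a gripper value outside its range is refused whole. The fingers move at their own pace and stop on an object; the grip force is fixed at half the most. Time passes only in rows, so rows that do not move let the fingers close. It gives the time, the measured TCP pose, the force, the opening and the grip force at its end, in the units of the state.
- env.state(): the state, without advancing time (a new reading comes with each control period).
- read_camera(name): name is "scene" or "side" or "wrist"; returns a dict with "image" (420x560x3 uint8, red, green, blue), "fx", "fy", "cx", "cy" (pixels), "rvec" (rotation vector, rad) and "tvec" (3), from world to camera coordinates, as OpenCV has them. Camera axes: x right, y down, z forward; pixel columns grow to the right and rows downward; lengths in mm; the calibration is good to about 2 mm. A picture is of the moment at which its call begins. There is no depth.
- env.job_done(): hands the job in; it is judged then, once.
Trained networks look in a picture, given as the dict that the camera call returned (one of the last four; its "shot" number tells which), for a name from the list of things; names that differ only in an ending like _2 or _b are one class to them, and where a whole thing is asked for, a point or a joint stands for the part that bears it (a point fixed in the world has none). Each returns a list of dicts, best first, with "confidence" (0 to 1); they miss things now and then, are a little off and sometimes report something else, mostly with a low value. They report only what shows in the picture. A call takes as long as a camera call. They do not tell look-alikes from the thing itself.
- search_frame(thing, picture): "at" ([column, row] in pixels, amid what is visible of it).
- cut_out(thing, picture): "region" (420x560 bool, what is visible of it) and "at" ([column, row] in pixels, amid what is visible of it).
The state is a dict: "t": time; "joints": joint angles; "qvel": joint speeds; "tau": joint torques, N m; "eef_pos": TCP position; "tcp_rot": TCP orientation; "ft_force": force on the tool from outside, world axes, zero at the start; "moment": the same for the moment, N m; "opening": opening from 0.0 (shut) to 1.0 (fully open); "grip_force": force on a finger pad.
Only numpy, scipy, OpenCV 4.12 (cv2) and the standard library are available. Lean on these libraries where they do the work, as an engineer would, in place of code of your own. Each camera call takes 0.05 s, during which the arm holds its last target. There are 200 camera calls.

## Working session

There is one attempt and no reset: what is moved stays moved. The work goes in short steps, Python scripts to look and compute and a tool call to move; the robot and the scene stay as the last step left them, time stands still between calls to the robot, and variables do not carry over. Pictures are saved under pics/ and viewed, at most 14 in all, crops included, and the job is handed in when it is done.

Besides the shell and the picture viewer there is one more tool, called after "Emit:" in YAML: its name, and indented under it one key for each argument. move_arm: Moves the arm, as the interface text tells. Its arguments: {"type":"object","properties":{"commands":{"type":"array","items":{"type":"array"}}},"required":["commands"]}

```bash
mkdir -p pics
cat > h.py <<'E'
import cv2, numpy as np
from cell import env, read_camera, search_frame, cut_out
def cam(p):
    R=cv2.Rodrigues(np.array(p["rvec"],float))[0]; t=np.array(p["tvec"],float).ravel()
    K=np.array([[p["fx"],0,p["cx"]],[0,p["fy"],p["cy"]],[0,0,1.]])
    return R,t,K
def ray(p,uv):
    R,t,K=cam(p); d=R.T@np.linalg.inv(K)@np.array([uv[0],uv[1],1.]); return -R.T@t,d
def at_z(p,uv,z):
    o,d=ray(p,uv); return o+d*(z-o[2])/d[2]
def proj(p,X):
    R,t,K=cam(p); q=K@(R@np.array(X,float)+t); return q[:2]/q[2]
def tri(obs):
    A=np.zeros((3,3));b=np.zeros(3)
    for p,uv in obs:
        o,d=ray(p,uv); d=d/np.linalg.norm(d); M=np.eye(3)-np.outer(d,d); A+=M;b+=M@o
    return np.linalg.solve(A,b)
def save(p,name,box=None,s=1):
    im=p["image"][:,:,::-1]
    if box: im=im[box[1]:box[3],box[0]:box[2]]
    cv2.imwrite("pics/"+name,cv2.resize(im,None,fx=s,fy=s,interpolation=cv2.INTER_CUBIC))
NAMES="low_jar_wide low_jar_slim tall_jar_slim tall_jar_wide small_bottle wood_tray wire_rack coaster mug pepper_mill".split()
E
python3 - <<'E'
from h import *
for c in ["scene","side"]:
    p=read_camera(c); save(p,c+"0.png",None,1.4)
    R,t,K=cam(p); print(c,(-R.T@t).round(),R[2].round(2),K[0,0])
    for n in NAMES:
        for r in cut_out(n,p)[:4]:
            ys,xs=np.where(r["region"]); print(n,round(r["confidence"],2),np.round(r["at"]),len(xs),xs.min(),xs.max(),ys.min(),ys.max())
print(env.state())
E
```

```text
scene [ -34. -645.  844.] [ 0.48  0.55 -0.68] 425.0934372346829
low_jar_wide 0.97 [297. 263.] 510 289 307 249 280
low_jar_wide 0.32 [271. 210.] 717 262 279 187 231
low_jar_slim 0.98 [350. 309.] 522 342 361 292 326
low_jar_slim 0.78 [274. 296.] 439 267 282 280 312
low_jar_slim 0.74 [317. 308.] 522 306 324 291 325
low_jar_slim 0.49 [209. 158.] 935 187 236 136 171
tall_jar_slim 0.71 [271. 207.] 679 263 278 187 232
tall_jar_wide 0.59 [222. 184.] 666 214 233 162 207
small_bottle 0.61 [174. 176.] 518 167 183 149 193
small_bottle 0.33 [307. 198.] 535 294 320 183 206
wood_tray 0.85 [376. 291.] 1693 344 407 265 313
wood_tray 0.66 [317. 310.] 497 306 323 291 325
wire_rack 0.86 [208. 158.] 801 187 235 136 171
wire_rack 0.2 [305. 198.] 515 295 320 184 206
coaster 0.56 [306. 196.] 511 295 320 183 206
mug 0.71 [273. 149.] 864 262 288 132 168
mug 0.63 [379. 288.] 1738 343 408 263 314
pepper_mill 0.58 [372. 213.] 573 362 383 196 232
pepper_mill 0.29 [174. 176.] 502 167 183 150 193
side [-151. -215.  827.] [ 0.65  0.19 -0.74] 475.38234851438847
low_jar_wide 0.85 [337. 261.] 645 326 348 245 280
low_ja
[... 634 characters left out ...]
0.95 [365. 175.] 785 352 376 151 195
{'t': 1.1, 'joints': array([ 1.11539130e+00,  4.90870697e-01,  1.55892495e+00, -8.48879114e-06,
        1.09170072e+00, -1.05617704e-01]), 'qvel': array([ 0.00094218,  0.00056718,  0.0007804 , -0.00036209, -0.00141216,
        0.00115595]), 'tau': array([-1.90870123e-03, -6.12464762e+01, -2.58447915e+01,  6.91746036e-02,
        4.43841296e-02,  5.56468279e-06]), 'eef_pos': array([214.1697206 , 587.14469709, 404.77055079]), 'tcp_rot': array([3.14149770e+00, 1.76422988e-05, 2.79180924e+00]), 'ft_force': array([-1.12382856, -0.44283119, -0.3314427 ]), 'moment': array([ 0.00356214, -0.00240174, -0.00715014]), 'grip_force': 0.0, 'opening': 0.9978558336681932}
```

View pics/scene0.png

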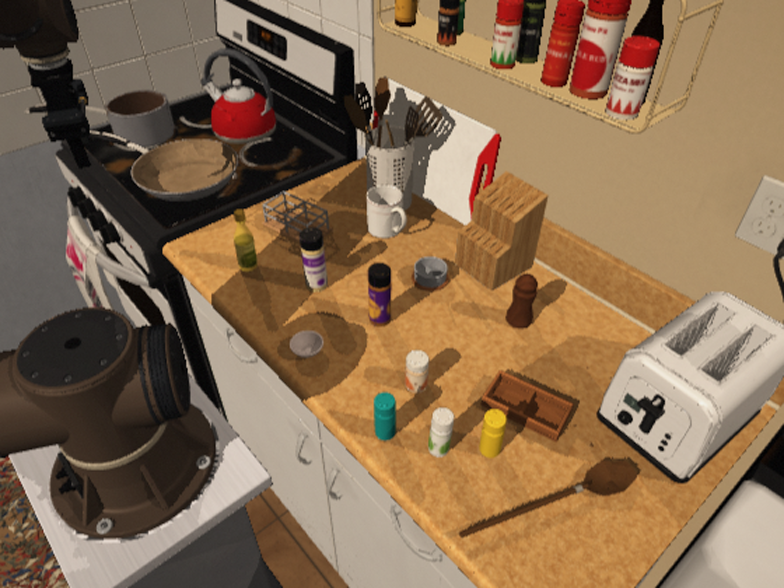

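View pics/side0.png

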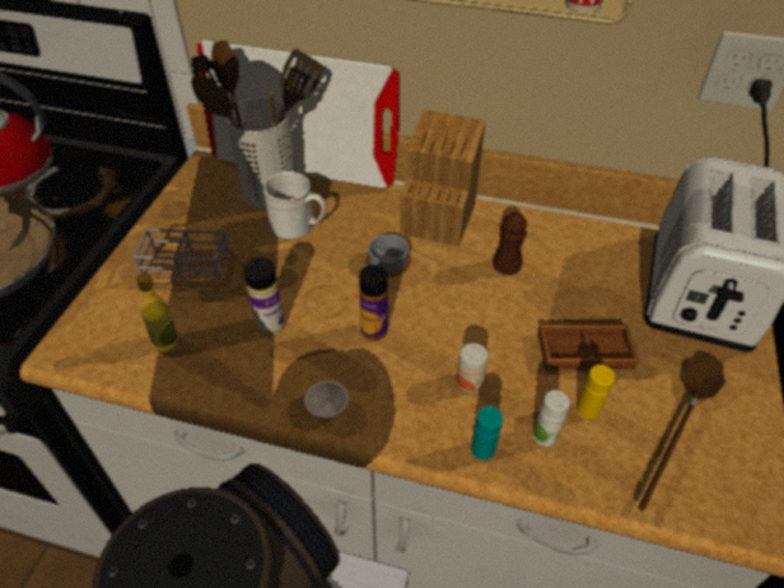

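Scene ×1.4: white low jars are at (417,372) wide and (441,432) slim. The look-alikes are turquoise (385,416) and yellow (493,433). Tall jars are at (313,260) and (379,295), the bottle at (245,240). The tray is at (530,403), rack (297,217) and coaster (430,272). There is a stray dish at (307,345), and the arm is out of the way. Next I'll fit positions from both views.

```bash
cat > fit.py <<'E'
from h import *
from scipy.optimize import least_squares
a=np.linspace(0,2*np.pi,24,endpoint=False)
def cyl(d,h): return np.vstack([np.c_[d/2*np.cos(a),d/2*np.sin(a),0*a+z] for z in(0,h)])
def box(x,y,h): return np.array([[i*x/2,j*y/2,k*h] for i in(-1,1) for j in(-1,1) for k in(0,1)])
S={"low_jar_wide":cyl(40,71),"low_jar_slim":cyl(34,89),"tall_jar_slim":cyl(43,132),"tall_jar_wide":cyl(46,135),
"small_bottle":np.vstack([cyl(40,80),cyl(22,146)[24:]]),"wood_tray":box(72,138,24),"wire_rack":np.vstack([box(82,150,8),box(72,138,57.5)]),"coaster":np.vstack([cyl(80,8),cyl(66,33)]),"mug":cyl(82,94),"pepper_mill":cyl(52,120)}
def hullmask(p,P,x,y,w):
    c,s=np.cos(w),np.sin(w); Q=P@np.array([[c,s,0],[-s,c,0],[0,0,1]])+[x,y,0]
    q=np.array([proj(p,X) for X in Q],np.float32)
    return cv2.convexHull(q)[:,0]
def feat(h,yaw):
    m=cv2.moments(h.astype(np.float32)); cx,cy=m["m10"]/m["m00"],m["m01"]/m["m00"]
    f=[cx,cy,(h[:,0].min()+h[:,0].max())/2,(h[:,1].min()+h[:,1].max())/2]
    if yaw: f+=[h[:,0].min(),h[:,0].max(),h[:,1].min(),h[:,1].max()]
    return np.array(f)
def fit(n,obs,yaw=False):
    fs=[]
    for p,reg in obs:
        r=np.argwhere(cv2.morphologyEx(reg.astype(np.uint8),cv2.MORPH_OPEN,np.ones((2,2))))[:,::-1].astype(np.float32)
        fs.append((p,feat(cv2.convexHull(r)[:,0],yaw)))
    x0=at_z(obs[0][0],fs[0][1][:2],S[n][:,2].max()/2)[:2]
    best=None
    for w in ([-.3,0,.3] if yaw else [0]):
        f=lambda v:np.concatenate([feat(hullmask(p,S[n],v[0],v[1],v[2]*1e-3 if yaw else 0),yaw)-g for p,g in fs])
        s=least_squares(f,[*x0,w*1e3] if yaw else x0,diff_step=1e-3,loss="soft_l1")
        if best is None or s.cost<best.cost: best=s
    v=best.x.copy(); 
    if yaw: v[2]*=1e-3
    return v,best.cost
E
python3 - <<'E'
from fit import *
ps={c:read_camera(c) for c in("scene","side")}
sel={"low_jar_wide":[(297,263),(337,261)],"low_jar_slim":[(316,308),(393,298)],"tall_jar_slim":[(271,209),(268,217)],"tall_jar_wide":[(223,185),(188,212)],
"small_bottle":[(174,176),(113,227)],"wood_tray":[(376,291),(418,249)],"wire_rack":[(209,157),(132,187)],"coaster":[(306,196),(280,181)],"mug":[(273,149),(207,149)],"pepper_mill":[(372,213),(365,175)]}
alt={"tall_jar_wide":["tall_jar_wide","tall_jar_slim"],"tall_jar_slim":["tall_jar_slim","low_jar_wide","tall_jar_wide"]}
sel["turq"]=[(274,296),(348,309)];sel["yellow"]=[(350,309),(426,279)]
S["turq"]=S["yellow"]=S["low_jar_slim"]; alt["turq"]=alt["yellow"]=["low_jar_slim"]
for n,uv in sel.items():
    obs=[]
    for (c,p),u in zip(ps.items(),uv):
        for m in alt.get(n,[n]):
            g=[r for r in cut_out(m,p) if np.hypot(*(np.array(r["at"])-u))<14]
            if g: obs.append((p,g[0]["region"])); break
    if not obs: print(n,"none"); continue
    v,c=fit(n,obs,n in("wood_tray","wire_rack")); print(n,len(obs),v.round(3),round(c,1))
p=ps["scene"]; save(p,"crop_slim.png",(250,235,420,335),4)
E
```

```text
low_jar_wide 2 [ 442.22  -179.132] 0.4
low_jar_slim 2 [ 382.059 -299.883] 0.9
tall_jar_slim 2 [498.617 -14.298] 1.9
tall_jar_wide 2 [463.628 148.8  ] 2.8
small_bottle 2 [389.206 294.763] 1.7
wood_tray 1 [ 5.48840e+02 -3.41479e+02  4.07000e-01] 0.3
wire_rack 2 [5.48064e+02 3.40765e+02 3.06000e-01] 15.0
coaster 2 [661.758   8.277] 0.7
mug 1 [708.118 204.446] 0.1
pepper_mill 2 [ 694.598 -196.837] 4.7
turq 2 [ 334.83  -219.295] 1.4
yellow 2 [ 441.953 -354.736] 1.5
```

View pics/crop_slim.png

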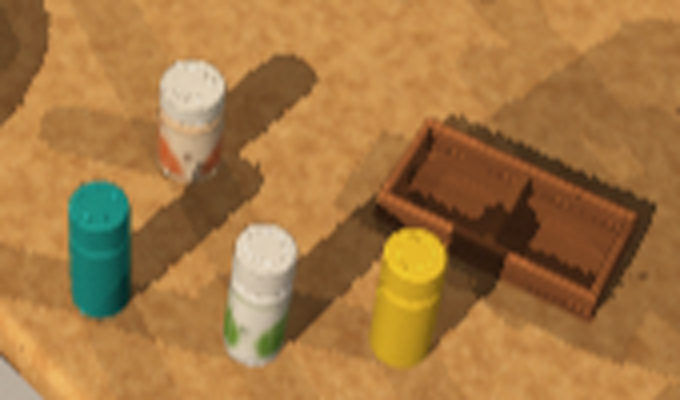

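The white/green jar at crop (262,295) is the low_jar_slim, with turquoise to its left and yellow to its right. Flying over the rack for a wrist look.

Emit:
move_arm:
  commands:
    - [[0.93, -0.68, 0], -0.875, 1]
    - [[0.93, -0.68, 0], -0.875, 1]
    - [[0.93, -0.68, 0], -0.875, 1]
    - [[0.93, -0.68, 0], -0.875, 1]
    - [[0.93, -0.68, 0], -0.875, 1]
    - [[0.93, -0.68, 0], -0.875, 1]
    - [[0.93, -0.68, 0], -0.875, 1]
    - [[0.93, -0.68, 0], -0.875, 1]
    - [[0.93, -0.68, 0], -0.875, 1]
    - [[0.93, -0.68, 0], -0.875, 1]
    - [[0.93, -0.68, 0], -0.875, 1]
    - [[0.93, -0.68, 0], -0.875, 1]
    - [[0, 0, 0], 0, 1]
    - [[0, 0, 0], 0, 1]

```text
t: 3.57
eef_pos: [550.2, 341.1, 404.4]
tcp_rot: [-3.141, 0.0, 1.949]
ft_force: [-0.7, 0.2, -0.4]
opening: 1.002
grip_force: 0.0
```

Run:
```python
from fit import *
p=read_camera("wrist"); save(p,"w_rack.png",None,1.4)
R,t,K=cam(p); print((-R.T@t).round(),R[2].round(2),K[0,0])
for n in("wire_rack","tall_jar_wide","tall_jar_slim","small_bottle"):
    for r in cut_out(n,p)[:2]:
        print(n,round(r["confidence"],2),np.round(r["at"])); 
        print(fit(n,[(p,r["region"])],n=="wire_rack"))
s=env.state();print(s["eef_pos"],s["tcp_rot"],s["joints"].round(2),s["t"])
```

```text
[521. 415. 384.] [ 0.1  -0.26 -0.96] 326.2494830795351
wire_rack 0.77 [280. 176.]
(array([5.52170397e+02, 3.45420782e+02, 2.52120700e-01]), np.float64(1.1486278571227546))
wire_rack 0.39 [358. 342.]
(array([710.86051464, 207.51808859,  -1.19059994]), np.float64(54.68264623039264))
small_bottle 0.6 [107. 175.]
(array([393.18486176, 299.8224269 ]), np.float64(0.41179317058868925))
[548.09957056 343.2103773  404.92667821] [ 3.14145819e+00 -9.04364856e-05  1.95363269e+00] [0.46 0.52 1.5  0.   1.12 0.07] 3.8167
```

View pics/w_rack.png

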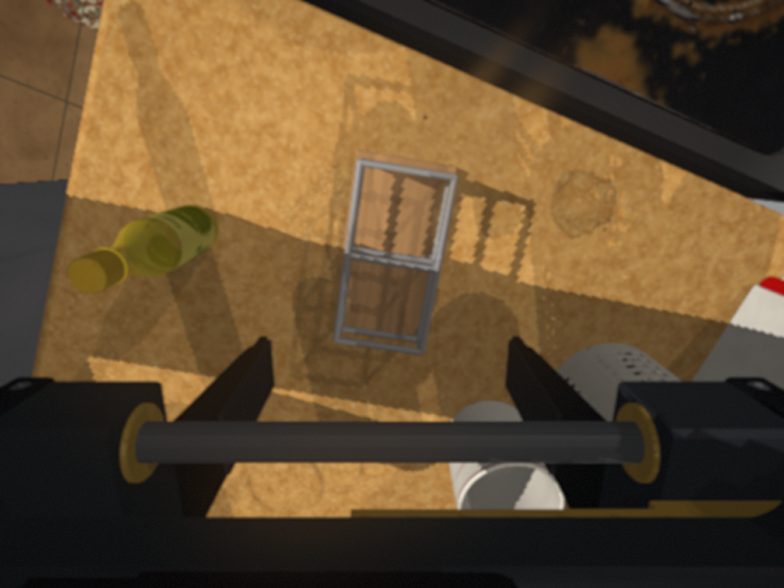

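The wrist view shows the rack's upper rail with corners (358,158), (456,172), (426,353), (336,340), the bottle at (140,245) and the mug at (510,480). I'll project the corners and fly to the tray.

Run:
```python
from fit import *
p=read_camera("wrist")
c=np.array([at_z(p,np.array(u)/1.4,57) for u in [(358,158),(456,172),(426,353),(336,340)]])[:,:2]
print(c.round(),c.mean(0).round(1)); 
for i,j in((0,3),(1,2),(1,0),(2,3)): d=c[i]-c[j]; print(np.hypot(*d).round(),np.arctan2(d[1],d[0]).round(3))
```

```text
[[499. 408.]
 [565. 425.]
 [600. 292.]
 [531. 276.]] [548.5 350. ]
136.0 1.81
138.0 1.825
68.0 0.247
71.0 0.228
```

Emit:
move_arm:
  commands:
    - [[0, -1, 0], 0, 1]
    - [[0, -1, 0], 0, 1]
    - [[0, -1, 0], 0, 1]
    - [[0, -1, 0], 0, 1]
    - [[0, -1, 0], 0, 1]
    - [[0, -1, 0], 0, 1]
    - [[0, -1, 0], 0, 1]
    - [[0, -1, 0], 0, 1]
    - [[0, -1, 0], 0, 1]
    - [[0, -1, 0], 0, 1]
    - [[0, -1, 0], 0, 1]
    - [[0, -1, 0], 0, 1]
    - [[0, -1, 0], 0, 1]
    - [[0, -1, 0], 0, 1]
    - [[0, -1, 0], 0, 1]
    - [[0, -1, 0], 0, 1]
    - [[0, -1, 0], 0, 1]
    - [[0, -1, 0], 0, 1]
    - [[0, -1, 0], 0, 1]
    - [[0, -1, 0], 0, 1]

```text
t: 5.53
eef_pos: [548.9, -258.4, 405.0]
tcp_rot: [3.141, 0.0, 1.953]
ft_force: [0.4, -0.2, -0.3]
opening: 0.999
grip_force: 0.0
```

Emit:
move_arm:
  commands:
    - [[-0.4, -0.6, 0], 0, 1]
    - [[-0.4, -0.6, 0], 0, 1]
    - [[0, 0, 0], 0, 1]
    - [[0, 0, 0], 0, 1]

```text
t: 5.87
eef_pos: [524.8, -293.7, 404.9]
tcp_rot: [3.141, 0.0, 1.951]
ft_force: [0.4, 1.8, 0.2]
opening: 1.001
grip_force: 0.0
```

Run:
```python
from fit import *
p=read_camera("wrist"); save(p,"w_tray.png",None,1.4)
for n in("wood_tray","low_jar_wide","low_jar_slim"):
    for r in cut_out(n,p)[:3]:
        print(n,round(r["confidence"],2),np.round(r["at"])); 
        print(fit(n,[(p,r["region"])],n=="wood_tray"))
s=env.state();print(s["eef_pos"],s["tcp_rot"],s["joints"].round(2),s["t"])
```

```text
wood_tray 0.76 [286. 225.]
(array([ 5.51501766e+02, -3.40659914e+02,  3.16206727e-01]), np.float64(0.8808352951213827))
low_jar_wide 0.67 [242.  50.]
(array([ 445.41366662, -178.63831072]), np.float64(0.04057389290819535))
low_jar_slim 0.98 [142. 141.]
(array([ 384.21689859, -297.85199631]), np.float64(0.25245650868682445))
low_jar_slim 0.77 [113.  43.]
(array([ 337.95042437, -218.36575518]), np.float64(0.009013397160947179))
low_jar_slim 0.74 [186. 214.]
(array([ 444.22178473, -353.92615921]), np.float64(0.11335067120232734))
[ 525.48333283 -292.55839235  404.91662319] [3.14129133e+00 1.36784032e-04 1.95322599e+00] [-0.62  0.46  1.62  0.    1.07 -1.  ] 6.0667
```

View pics/w_tray.png

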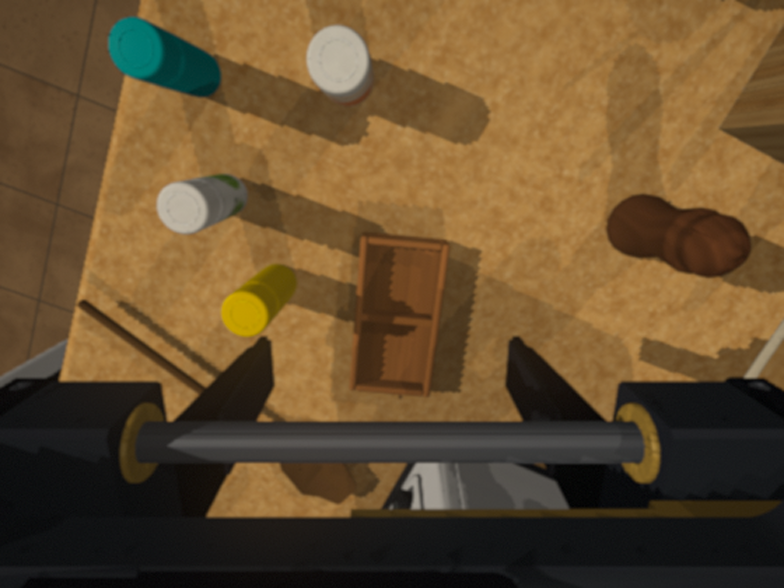

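Tray rim corners are at (362,236), (448,243), (430,394), (353,388). White jars are at (340,62) and (200,203), turquoise at (160,58), yellow at (258,300), the mill at (680,235) and the toaster at (480,480).

Run:
```python
from fit import *
p=read_camera("wrist")
c=np.array([at_z(p,np.array(u)/1.4,24) for u in [(362,236),(448,243),(430,394),(353,388)]])[:,:2]
print(c.round(),c.mean(0).round(1)); 
for i,j in((0,3),(1,2),(1,0),(2,3)): d=c[i]-c[j]; print(np.hypot(*d).round(),np.arctan2(d[1],d[0]).round(3))
q=read_camera("side")
for u in [(652,320),(735,345),(652,318)]: print("toaster",at_z(q,np.array(u)/1.4,0).round())
for u in [(460,245),(402,228)]: print("block",at_z(q,np.array(u)/1.4,0).round())
q=read_camera("scene")
for u in [(600,415),(685,475)]: print("toaster",at_z(q,np.array(u)/1.4,0).round())
```

```text
[[ 498. -283.]
 [ 564. -263.]
 [ 604. -392.]
 [ 539. -411.]] [ 551.2 -337.2]
135.0 1.878
135.0 1.872
69.0 0.301
68.0 0.296
toaster [ 644. -440.    0.]
toaster [ 625. -567.    0.]
toaster [ 648. -440.    0.]
block [ 734. -104.   -0.]
block [750.   9.   0.]
toaster [ 636. -433.    0.]
toaster [ 640. -586.    0.]
```

Emit:
move_arm:
  commands:
    - [[-0.68, 0.95, 0], -1, 1]
    - [[-0.68, 0.95, 0], 0, 1]
    - [[-0.68, 0.95, 0], 0, 1]
    - [[-0.68, 0.94, 0], 0, 1]
    - [[0, 0, -1], 0, 1]
    - [[0, 0, -1], 0, 1]
    - [[0, 0, -1], 0, 1]
    - [[0, 0, -1], 0, 1]
    - [[0, 0, -1], 0, 1]
    - [[0, 0, -0.7], 0, 1]
    - [[0, 0, -0.5], 0, 1]
    - [[0, 0, 0], 0, 1]
    - [[0, 0, 0], 0, 1]

```text
t: 7.3
eef_pos: [443.6, -179.8, 218.6]
tcp_rot: [-3.141, -0.001, 1.872]
ft_force: [-0.0, 0.2, -0.1]
opening: 0.997
grip_force: 0.0
```

Run:
```python
from fit import *
p=read_camera("wrist"); save(p,"w_wide.png",None,1.4)
s=env.state();print(s["eef_pos"],s["tcp_rot"])
```

```text
[ 443.65111307 -179.8595231   219.29759377] [3.14131677e+00 2.15235364e-04 1.87218385e+00]
```

View pics/w_wide.png

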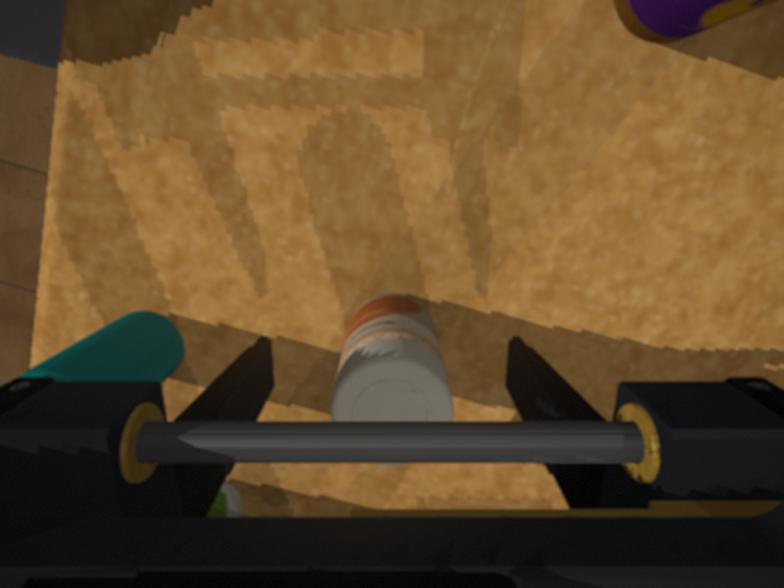

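The wide jar at (392,390) is centred between the fingers, and the turquoise one is clear of them. Gripping.

Emit:
move_arm:
  commands:
    - [[0, 0, 0], 0, -1]
    - [[0, 0, 0], 0, -1]
    - [[0, 0, 0], 0, -1]
    - [[0, 0, 0], 0, -1]
    - [[0, 0, 0], 0, -1]
    - [[0, 0, 0], 0, -1]
    - [[0, 0, 0], 0, -1]
    - [[0, 0, 0], 0, -1]

```text
t: 8.02
eef_pos: [443.4, -180.0, 218.8]
tcp_rot: [3.141, 0.0, 1.872]
ft_force: [-0.9, -0.1, -0.4]
opening: 0.497
grip_force: 0.0
```

Emit:
move_arm:
  commands:
    - [[0, 0, 0.5], 0, -1]
    - [[0, 0, 0.5], 0, -1]
    - [[0, 0, 1], 0, -1]
    - [[0, 0, 1], 0, -1]
    - [[0, 0, 1], 0, -1]
    - [[0.5, -0.65, 0], 0, -1]
    - [[0.65, -0.85, 0], 0, -1]
    - [[0.65, -0.85, 0], 0, -1]
    - [[0.65, -0.85, 0], 0, -1]
    - [[0.5, -0.65, 0], 0, -1]
    - [[0.3, -0.4, 0], 0, -1]
    - [[0, 0, 0], 0, -1]
    - [[0, 0, 0], 0, -1]

```text
t: 9.1
eef_pos: [540.7, -307.5, 337.9]
tcp_rot: [-3.141, -0.001, 1.871]
ft_force: [0.2, 1.1, -1.6]
opening: 0.407
grip_force: 30.0
```

Run:
```python
from fit import *
p=read_camera("scene"); save(p,"s_wide.png",(240,200,440,350),4)
p=read_camera("wrist"); save(p,"w_wide2.png",None,1.4)
s=env.state();print(s["eef_pos"],s["tcp_rot"],s["opening"],s["grip_force"])
```

```text
[ 540.34578927 -306.72953701  338.48952449] [-3.14099062e+00 -1.01742897e-03  1.87198749e+00] 0.40814543541581966 29.99856814622035
```

View pics/w_wide2.png

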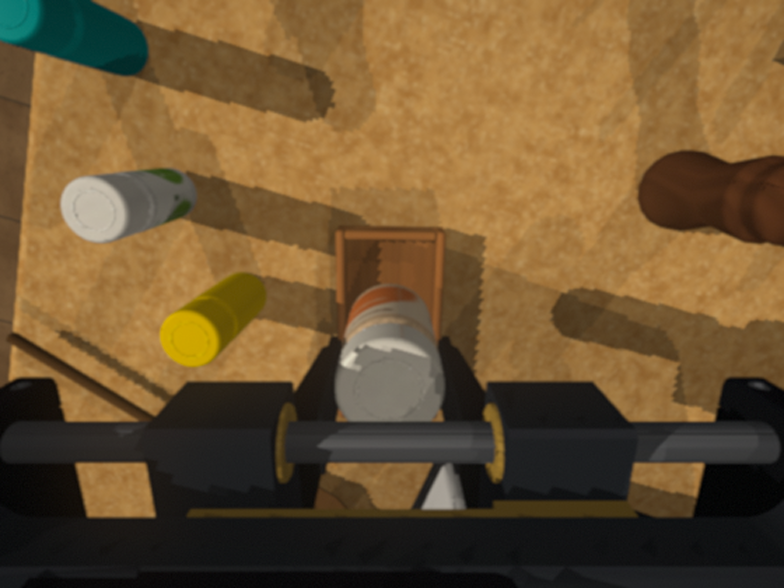

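The jar hangs upright at (392,350) over the north bay. The fingers closed a bit late, so I'll check its height in the grip from the fixed cameras.

```bash
cat > hang.py <<'E'
from fit import *
def hang(n,alts,yaw_xy):
    """estimate (x,y,zbottom) of held thing from scene+side"""
    e=env.state()["eef_pos"]; obs=[]
    for c in("scene","side"):
        p=read_camera(c); g=proj(p,[e[0],e[1],e[2]-180]); best=None
        for m in alts:
            for r in cut_out(m,p):
                d=np.hypot(*(np.array(r["at"])-g))
                if d<30 and (best is None or d<best[0]): best=(d,r["region"],r["confidence"])
        if best is None: print(c,"none"); continue
        pts=np.argwhere(best[1]); print(c,round(best[0]),round(best[2],2),len(pts))
        obs.append((p,pts[:,0].max(),pts[:,1].min(),pts[:,1].max()))
    P=S[n]
    def f(v):
        o=[]
        for p,b,l,r in obs:
            q=np.array([proj(p,X+v) for X in P]); o+=[q[:,1].max()-b-.5,q[:,0].min()-l,q[:,0].max()-r-1]
        return np.array(o)
    s=least_squares(f,[e[0],e[1],e[2]-220],loss="soft_l1"); print(s.x.round(1),f(s.x).round(1),"tcp-bottom",(e[2]-s.x[2]).round(1))
E
python3 - <<'E'
from hang import *
hang("low_jar_wide",["low_jar_wide","low_jar_slim"],None)
E
```

```text
scene 13 0.65 222
side 14 0.94 518
[ 542.5 -299.6   99. ] [ 1.1 -1.7  1.  -0.9 -4.9  1.1] tcp-bottom 239.5
```

View pics/s_wide.png

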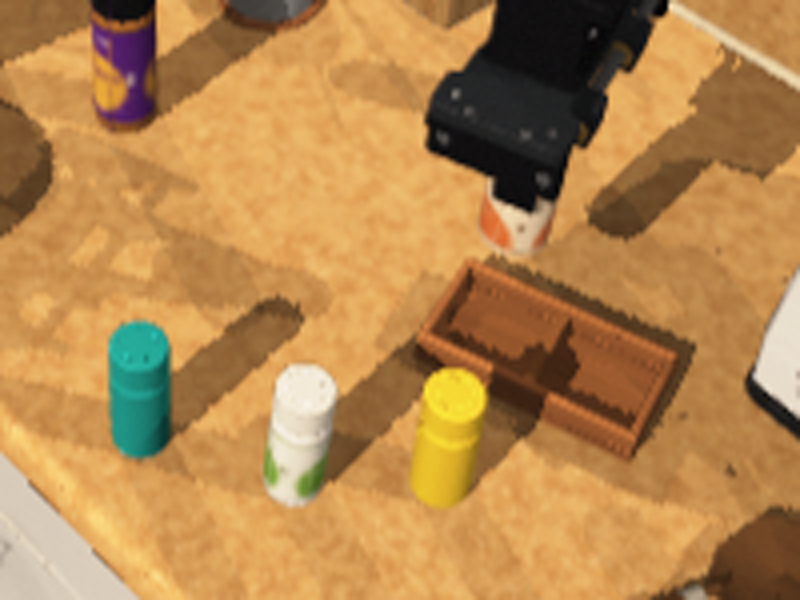

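Run:
```python
from fit import *
p=read_camera("wrist")
e=env.state()["eef_pos"]
for zb in(238,232,225):
    b=e[2]-zb
    print(zb,"cap",at_z(p,(390/1.4,383/1.4),b+71).round(1))
    for x,y in[(e[0],e[1]),(542.5,-302)]:
        q=np.array([proj(p,X+[x,y,b]) for X in S["low_jar_wide"]])*1.4
        print((x,y),q[:24,1].min().round(),q[24:,1].min().round(),q[24:,1].max().round(),q[24:,0].min().round(),q[24:,0].max().round())
```

```text
238 cap [ 540.2 -304.8  172. ]
(np.float64(540.7902505501606), np.float64(-307.15924999654226)) 283.0 337.0 438.0 334.0 445.0
(542.5, -302) 274.0 325.0 427.0 342.0 455.0
232 cap [ 539.3 -301.8  178. ]
(np.float64(540.7902505501606), np.float64(-307.15924999654226)) 286.0 344.0 448.0 332.0 447.0
(542.5, -302) 277.0 332.0 437.0 340.0 457.0
225 cap [ 538.2 -298.3  185. ]
(np.float64(540.7902505501606), np.float64(-307.15924999654226)) 290.0 353.0 460.0 329.0 450.0
(542.5, -302) 281.0 340.0 449.0 338.0 460.0
```

Emit:
move_arm:
  commands:
    - [[0, 0, -0.6], 0, -1]
    - [[0, 0, -0.8], 0, -1]
    - [[0, 0, -0.8], 0, -1]
    - [[0, 0, -0.5], 0, -1]
    - [[0, 0, -0.2], 0, -1]
    - [[0, 0, 0], 0, -1]
    - [[0, 0, 0], 0, -1]

```text
t: 10.13
eef_pos: [541.1, -307.5, 252.3]
tcp_rot: [3.141, 0.0, 1.872]
ft_force: [-0.2, 0.1, -1.0]
opening: 0.405
grip_force: 30.0
```

Emit:
move_arm:
  commands:
    - [[0, 0, -0.1], 0, -1]
    - [[0, 0, 0], 0, -1]
    - [[0, 0, 0], 0, -1]

```text
t: 10.38
eef_pos: [540.9, -307.5, 249.5]
tcp_rot: [3.141, 0.001, 1.872]
ft_force: [0.0, -0.7, -1.8]
opening: 0.399
grip_force: 30.0
```

Emit:
move_arm:
  commands:
    - [[0, 0, -0.1], 0, -1]
    - [[0, 0, 0], 0, -1]
    - [[0, 0, 0], 0, -1]

```text
t: 10.63
eef_pos: [540.9, -307.4, 245.7]
tcp_rot: [3.142, -0.0, 1.872]
ft_force: [-1.0, 0.0, -1.0]
opening: 0.402
grip_force: 30.0
```

Emit:
move_arm:
  commands:
    - [[0, 0, -0.1], 0, -1]
    - [[0, 0, 0], 0, -1]
    - [[0, 0, 0], 0, -1]

```text
t: 10.88
eef_pos: [540.8, -307.4, 242.6]
tcp_rot: [-3.141, -0.0, 1.872]
ft_force: [0.8, -1.0, -2.1]
opening: 0.407
grip_force: 30.0
```

Emit:
move_arm:
  commands:
    - [[0, 0, -0.08], 0, -1]
    - [[0, 0, 0], 0, -1]
    - [[0, 0, 0], 0, -1]

```text
t: 11.13
eef_pos: [541.0, -307.4, 240.6]
tcp_rot: [3.141, 0.0, 1.872]
ft_force: [1.5, 1.2, 2.8]
opening: 0.406
grip_force: 30.0
```

Emit:
move_arm:
  commands:
    - [[0, 0, -0.08], 0, -1]
    - [[0, 0, 0], 0, -1]
    - [[0, 0, 0], 0, -1]

```text
t: 11.38
eef_pos: [541.2, -307.5, 240.3]
tcp_rot: [3.14, 0.002, 1.872]
ft_force: [-3.7, 2.6, 22.1]
opening: 0.406
grip_force: 30.0
```

Emit:
move_arm:
  commands:
    - [[0, 0, 0.06], 0, -1]
    - [[0, 0, 0], 0, 1]
    - [[0, 0, 0], 0, 1]
    - [[0, 0, 0], 0, 1]
    - [[0, 0, 0], 0, 1]
    - [[0, 0, 0], 0, 1]
    - [[0, 0, 0], 0, 1]
    - [[0, 0, 0], 0, 1]
    - [[0, 0, 0.5], 0, 1]
    - [[0, 0, 1], 0, 1]
    - [[0, 0, 1], 0, 1]
    - [[0, 0, 1], 0, 1]
    - [[0, 0, 1], 0, 1]
    - [[0, 0, 0], 0, 1]

```text
t: 12.55
eef_pos: [541.2, -307.6, 380.6]
tcp_rot: [3.136, 0.007, 1.872]
ft_force: [1.2, -0.3, -0.5]
opening: 0.999
grip_force: 0.0
```

Emit:
move_arm:
  commands:
    - [[-0.8, 0.04, 0], 0, 1]
    - [[-0.8, 0.04, 0], 0, 1]
    - [[-0.9, 0.05, 0], 0, 1]
    - [[-0.9, 0.05, 0], 0, 1]
    - [[-0.9, 0.05, 0], 0, 1]
    - [[-0.95, 0.05, 0], 0, 1]
    - [[0, 0, 0], 0, 1]
    - [[0, 0, 0], 0, 1]

```text
t: 13.22
eef_pos: [382.7, -299.1, 375.0]
tcp_rot: [3.141, 0.0, 1.87]
ft_force: [1.1, -0.6, 0.1]
opening: 1.002
grip_force: 0.0
```

Run:
```python
from fit import *
p=read_camera("wrist"); save(p,"w_slim.png",None,1.4)
for r in cut_out("low_jar_slim",p)[:4]: print(round(r["confidence"],2),np.round(r["at"]),fit("low_jar_slim",[(p,r["region"])]))
p=read_camera("side"); 
for r in cut_out("low_jar_wide",p)[:2]: print(round(r["confidence"],2),np.round(r["at"]),fit("low_jar_wide",[(p,r["region"])]),proj(p,[541,-307,40]))
s=env.state();print(s["eef_pos"],s["tcp_rot"],s["opening"],s["grip_force"])
```

```text
0.97 [253.  98.] (array([ 337.08123566, -218.61374628]), np.float64(0.02192174832003868))
0.95 [278. 197.] (array([ 383.82303855, -298.05794871]), np.float64(0.04663207331828989))
0.87 [319. 265.] (array([ 442.92063947, -353.75696266]), np.float64(0.05723463931910233))
0.59 [399. 243.] (array([ 532.3991554 , -306.41420995]), np.float64(0.13670925415308988)) [405.84051702 238.81056332]
[ 384.15645229 -299.16703577  374.59079232] [3.14136040e+00 1.51964076e-04 1.87236845e+00] 1.0039156882309699 0.0
```

View pics/w_slim.png

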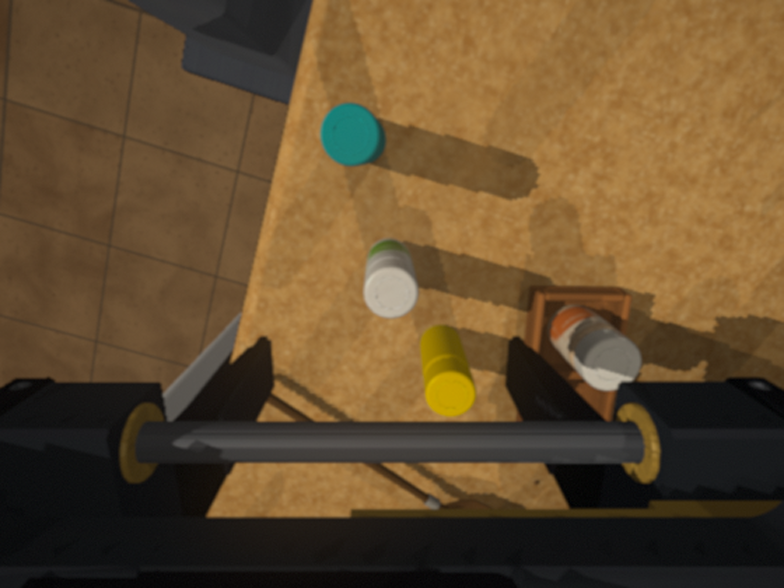

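The wide jar stands in the north bay at (590,345). The slim jar at (390,285) is centred, with yellow at (447,370) and turquoise at (352,135) clear of the fingers. Descending and gripping.

Emit:
move_arm:
  commands:
    - [[0, 0.01, -0.7], 0, 1]
    - [[0, 0, -1], 0, 1]
    - [[0, 0, -1], 0, 1]
    - [[0, 0, -1], 0, 1]
    - [[0, 0, -0.7], 0, 1]
    - [[0, 0, -0.3], 0, 1]
    - [[0, 0, 0], 0, 1]
    - [[0, 0, 0], 0, -1]
    - [[0, 0, 0], 0, -1]
    - [[0, 0, 0], 0, -1]
    - [[0, 0, 0], 0, -1]
    - [[0, 0, 0], 0, -1]
    - [[0, 0, 0], 0, -1]
    - [[0, 0, 0], 0, -1]
    - [[0, 0, 0], 0, -1]
    - [[0, 0, 0], 0, -1]
    - [[0, 0, 0], 0, -1]
    - [[0, 0, 0], 0, -1]
    - [[0, 0, 0], 0, -1]
    - [[0, 0, 0], 0, -1]

```text
t: 15.08
eef_pos: [383.4, -298.7, 233.8]
tcp_rot: [3.142, -0.0, 1.872]
ft_force: [-1.0, -0.0, 2.4]
opening: 0.349
grip_force: 29.9
```

Emit:
move_arm:
  commands:
    - [[0, 0, 0.5], 0, -1]
    - [[0, 0, 0.8], 0, -1]
    - [[0, 0, 1], 0, -1]
    - [[0, 0, 1], 0, -1]
    - [[0, 0, 1], 0, -1]
    - [[0, 0, 0.35], 0, -1]
    - [[0.5, -0.2, 0], 0, -1]
    - [[0.9, -0.37, 0], 0, -1]
    - [[0.9, -0.37, 0], 0, -1]
    - [[0.9, -0.37, 0], 0, -1]
    - [[0.9, -0.37, 0], 0, -1]
    - [[0.9, -0.37, 0], 0, -1]
    - [[0.6, -0.24, 0], 0, -1]
    - [[0.32, -0.12, 0], 0, -1]
    - [[0, 0, 0], 0, -1]
    - [[0, 0, 0], 0, -1]

```text
t: 16.42
eef_pos: [560.9, -370.8, 372.5]
tcp_rot: [-3.141, -0.001, 1.872]
ft_force: [-0.6, 0.1, -0.6]
opening: 0.35
grip_force: 29.9
```

Run:
```python
from fit import *
p=read_camera("wrist"); save(p,"w_slim2.png",None,1.4)
s=env.state();e=s["eef_pos"];print(e,s["tcp_rot"],s["opening"],s["grip_force"])
q=np.array([proj(p,X+[e[0],e[1],e[2]-234]) for X in S["low_jar_slim"]])*1.4
print("pred",q[:24,1].min(),q[24:].min(0),q[24:].max(0))
```

```text
[ 560.48241116 -370.75735581  372.77832163] [-3.14098934e+00 -9.95518681e-04  1.87189237e+00] 0.34673168199851 29.945035184937296
pred 290.87361865499287 [334.05285418 374.28027807] [443.52922763 470.43431081]
```

View pics/w_slim2.png

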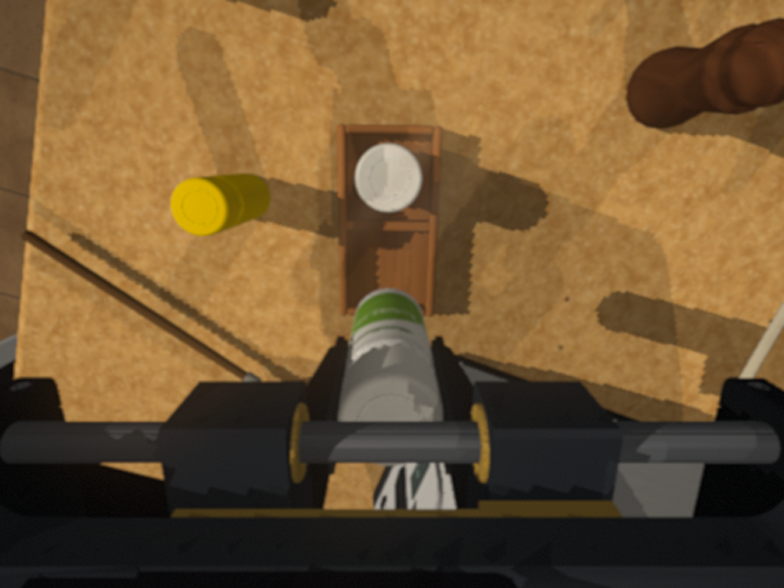

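The held slim jar at (390,370) matches the prediction, the wide jar stands upright at (388,178) in its bay, and the south bay is free. Lowering.

Emit:
move_arm:
  commands:
    - [[0.01, 0, -0.6], 0, -1]
    - [[0, 0, -0.9], 0, -1]
    - [[0, 0, -0.9], 0, -1]
    - [[0, 0, -0.9], 0, -1]
    - [[0, 0, -0.6], 0, -1]
    - [[0, 0, -0.3], 0, -1]
    - [[0, 0, -0.1], 0, -1]
    - [[0, 0, 0], 0, -1]
    - [[0, 0, 0], 0, -1]

```text
t: 17.22
eef_pos: [561.3, -371.2, 245.6]
tcp_rot: [3.141, 0.001, 1.872]
ft_force: [-0.2, 0.1, -0.5]
opening: 0.348
grip_force: 29.9
```

Emit:
move_arm:
  commands:
    - [[0, 0, -0.08], 0, -1]
    - [[0, 0, 0], 0, -1]
    - [[0, 0, 0], 0, -1]

```text
t: 17.47
eef_pos: [561.3, -371.1, 242.5]
tcp_rot: [3.141, 0.001, 1.872]
ft_force: [0.1, 0.5, -0.8]
opening: 0.351
grip_force: 29.9
```

Emit:
move_arm:
  commands:
    - [[0, 0, -0.06], 0, -1]
    - [[0, 0, 0], 0, -1]
    - [[0, 0, 0], 0, 1]
    - [[0, 0, 0], 0, 1]
    - [[0, 0, 0], 0, 1]
    - [[0, 0, 0], 0, 1]
    - [[0, 0, 0], 0, 1]
    - [[0, 0, 0], 0, 1]
    - [[0, 0, 0], 0, 1]
    - [[0, 0, 0.5], 0, 1]
    - [[0, 0, 1], 0, 1]
    - [[0, 0, 1], 0, 1]
    - [[0, 0, 1], 0, 1]
    - [[0, 0, 1], 0, 1]
    - [[0, 0, 1], 0, 1]
    - [[0, 0, 0], 0, 1]

```text
t: 18.8
eef_pos: [561.4, -371.1, 411.5]
tcp_rot: [3.136, 0.008, 1.872]
ft_force: [0.1, -0.6, 0.5]
opening: 0.997
grip_force: 0.0
```

Emit:
move_arm:
  commands:
    - [[-0.15, 0.9, 0], 0, 1]
    - [[-0.15, 0.9, 0], 0, 1]
    - [[-0.15, 0.9, 0], 0, 1]
    - [[-0.15, 0.9, 0], 0, 1]
    - [[-0.15, 0.9, 0], 0, 1]
    - [[-0.15, 0.9, 0], 0, 1]
    - [[-0.15, 0.9, 0], 0, 1]
    - [[-0.15, 0.9, 0], 0, 1]
    - [[-0.15, 0.9, 0], 0, 1]
    - [[-0.15, 0.9, 0], 0, 1]
    - [[-0.15, 0.9, 0], 0, 1]
    - [[-0.15, 0.9, 0], 0, 1]
    - [[-0.15, 0.9, 0], 0, 1]
    - [[-0.1, 0.2, 0], 0, 1]
    - [[0, 0, 0], 0, 1]
    - [[0, 0, 0], 0, 1]

```text
t: 20.13
eef_pos: [499.9, -14.2, 405.1]
tcp_rot: [3.141, 0.0, 1.873]
ft_force: [-0.2, 0.2, -0.7]
opening: 0.999
grip_force: 0.0
```

Run:
```python
from fit import *
p=read_camera("wrist"); save(p,"w_tall.png",None,1.4)
for n in("tall_jar_slim","tall_jar_wide","coaster"):
    for r in cut_out(n,p)[:3]: print(n,round(r["confidence"],2),np.round(r["at"]),fit(n,[(p,r["region"])]))
s=env.state();print(s["eef_pos"],s["tcp_rot"],s["opening"],s["t"])
q=read_camera("scene"); save(q,"s_tray.png",(250,220,420,335),4)
```

```text
tall_jar_slim 0.98 [279. 201.] (array([500.27451787, -12.02956673]), np.float64(0.20517691779416602))
tall_jar_wide 0.69 [296.  16.] (array([470.90159754, 127.33721499]), np.float64(0.23477887783297668))
coaster 0.57 [416. 206.] (array([663.29943497,   9.06132358]), np.float64(0.019909884633549257))
[500.01289968 -15.03008031 404.94147164] [3.14155233e+00 5.68487067e-05 1.87045652e+00] 1.0014920186611045 20.3333
```

View pics/w_tall.png

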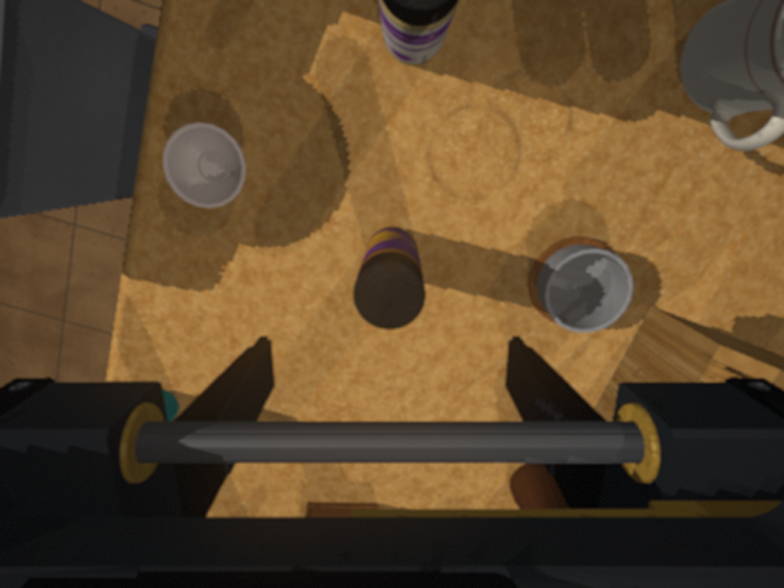

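The tall purple jar at (390,280) is between the fingers. The coaster is at (588,288), the dish at (205,165) and the other tall jar at (415,30). Descending and gripping.

Emit:
move_arm:
  commands:
    - [[0, 0.07, -0.6], 0, 1]
    - [[0, 0, -0.9], 0, 1]
    - [[0, 0, -1], 0, 1]
    - [[0, 0, -1], 0, 1]
    - [[0, 0, -0.7], 0, 1]
    - [[0, 0, -0.4], 0, 1]
    - [[0, 0, 0], 0, 1]
    - [[0, 0, 0], 0, -1]
    - [[0, 0, 0], 0, -1]
    - [[0, 0, 0], 0, -1]
    - [[0, 0, 0], 0, -1]
    - [[0, 0, 0], 0, -1]
    - [[0, 0, 0], 0, -1]
    - [[0, 0, 0], 0, -1]
    - [[0, 0, 0], 0, -1]
    - [[0, 0, 0], 0, -1]
    - [[0, 0, 0], 0, -1]
    - [[0, 0, 0], 0, -1]
    - [[0, 0, 0], 0, -1]

```text
t: 21.97
eef_pos: [499.8, -11.9, 267.2]
tcp_rot: [3.141, 0.0, 1.872]
ft_force: [1.4, 1.0, 2.7]
opening: 0.448
grip_force: 29.9
```

View pics/s_tray.png

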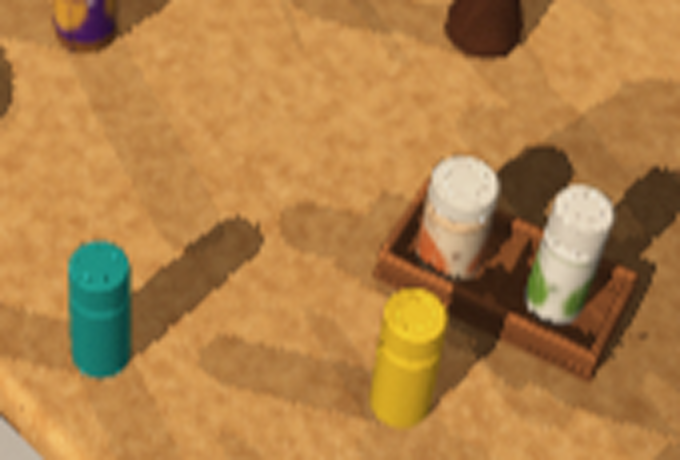

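The tray is done: both white jars stand upright in their bays, at (462,215) and (570,250). The held jar reads 42.6 mm, so it is tall_jar_slim. Carrying it towards the rack and taking one closer look there.

Emit:
move_arm:
  commands:
    - [[0, 0, 0.5], 0, -1]
    - [[0, 0, 0.9], 0, -1]
    - [[0, 0, 1], 0, -1]
    - [[0, 0, 1], 0, -1]
    - [[0, 0, 1], 0, -1]
    - [[0, 0, 0.9], 0, -1]
    - [[0.2, 0.5, 0], 0, -1]
    - [[0.25, 0.9, 0], 0, -1]
    - [[0.25, 0.9, 0], 0, -1]
    - [[0.25, 0.9, 0], 0, -1]
    - [[0.25, 0.9, 0], 0, -1]
    - [[0.25, 0.9, 0], 0, -1]
    - [[0.25, 0.9, 0], 0, -1]
    - [[0.25, 0.9, 0], 0, -1]
    - [[0.05, 0.5, 0], 0, -1]
    - [[0, 0, 0], 0, -1]
    - [[0, 0, 0], 0, -1]
    - [[0, 0, 0], 0, -1]

```text
t: 23.47
eef_pos: [559.5, 206.3, 425.8]
tcp_rot: [-3.141, 0.0, 1.872]
ft_force: [-0.6, -0.0, -1.1]
opening: 0.446
grip_force: 29.9
```

Run:
```python
from fit import *
p=read_camera("wrist"); save(p,"w_rack2.png",None,1.4)
s=env.state();e=s["eef_pos"];print(e,s["tcp_rot"],s["opening"],s["t"])
for r in cut_out("wire_rack",p)[:1]: print(round(r["confidence"],2),np.round(r["at"]),fit("wire_rack",[(p,r["region"])],True))
q=np.array([proj(p,X+[e[0],e[1],e[2]-267]) for X in S["tall_jar_slim"]])*1.4
print("pred",q[:24,1].min(),q[24:].min(0),q[24:].max(0))
```

```text
[559.59834607 206.09257051 426.00552385] [-3.14117970e+00  1.85957509e-04  1.87105839e+00] 0.44194489205185405 23.5167
0.59 [309.  58.] (array([5.55734218e+02, 3.30741823e+02, 3.01121077e-01]), np.float64(24.83721451929703))
pred 266.39152723543543 [315.84188927 376.64117772] [464.09847824 505.04125317]
```

View pics/w_rack2.png

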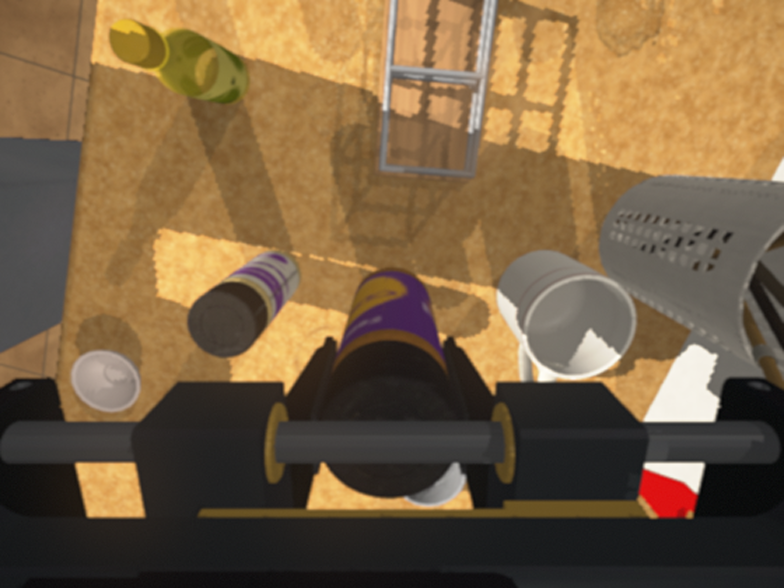

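The purple jar hangs upright at (390,370). The rack's south upper bar is at (380–474,175) and its middle bar at about (437,74). The bottle is at (190,70), the other tall jar at (245,300) and the mug at (570,310). I'll align a wire model to the two wrist pictures numerically.

```bash
cat > rackfit.py <<'E'
from fit import *
from scipy.spatial.transform import Rotation as Ro
from scipy.optimize import minimize
p=read_camera("wrist"); s=env.state()
def T(e,rot): 
    M=np.eye(4); M[:3,:3]=Ro.from_euler("xyz",rot).as_matrix(); M[:3,3]=e; return M
def Tc(p):
    R,t,K=cam(p); M=np.eye(4); M[:3,:3]=R; M[:3,3]=t; return M
C=Tc(p)@T(s["eef_pos"],s["tcp_rot"])       # tool->camera
old=dict(p); M=C@np.linalg.inv(T([548.1,343.21,404.93],[3.14146,-9e-5,1.95363]))
old["rvec"]=cv2.Rodrigues(M[:3,:3])[0]; old["tvec"]=M[:3,3]
old["image"]=cv2.resize(cv2.imread("pics/w_rack.png")[:,:,::-1],(560,420),interpolation=cv2.INTER_AREA)
def grey(im):
    f=im.astype(np.float32); sat=(f.max(2)-f.min(2))/(f.max(2)+8); return cv2.GaussianBlur(np.clip(.5-sat,0,.5),(0,0),1.2)
G=[(q,grey(q["image"])) for q in(p,old)]
L=np.linspace(-1,1,60)
X,Y=33.5,66.5
W=np.vstack([np.c_[X*k+0*L,Y*L] for k in(-1,1)]+[np.c_[X*L,Y*k+0*L] for k in(-1,0,1)])
def score(v,only=None):
    c,n=np.cos(v[2]),np.sin(v[2]); Q=np.c_[W@np.array([[c,n],[-n,c]])+v[:2],np.full(len(W),55.)]
    tot=0
    for i,(q,g) in enumerate(G):
        if only is not None and i!=only: continue
        uv=np.array([proj(q,x) for x in Q],np.float32); ok=(uv>0).all(1)&(uv[:,0]<559)&(uv[:,1]<419)
        tot+=cv2.remap(g,uv[ok,0],uv[ok,1],cv2.INTER_LINEAR).mean()
    return tot
for only in(None,0,1):
    b=max(((score((x,y,w),only),x,y,w) for x in range(538,562,3) for y in range(334,358,3) for w in(.15,.2,.25,.3,.35)))
    r=minimize(lambda v:-score((v[0],v[1],v[2]/100),only),[b[1],b[2],b[3]*100],method="Nelder-Mead",options=dict(initial_simplex=[[b[1],b[2],b[3]*100],[b[1]+2,b[2],b[3]*100],[b[1],b[2]+2,b[3]*100],[b[1],b[2],b[3]*100+3]]))
    print(only,r.x.round(1),-r.fun)
E
python3 rackfit.py
```

```text
None [548.6 347.2  23. ] 0.7317692637443542
0 [549.8 345.7  22.4] 0.40732210874557495
1 [547.6 348.5  22.7] 0.40011993050575256
```

Emit:
move_arm:
  commands:
    - [[-0.05, 0.45, 0], -0.5, -1]
    - [[-0.1, 0.9, 0], -0.5, -1]
    - [[-0.1, 0.9, 0], 0, -1]
    - [[-0.1, 0.9, 0], 0, -1]
    - [[-0.1, 0.9, 0], 0, -1]
    - [[-0.1, 0.9, 0], 0, -1]
    - [[-0.07, 0.6, 0], 0, -1]
    - [[0, 0.22, 0], 0, -1]
    - [[0, 0, -0.5], 0, -1]
    - [[0, 0, -0.9], 0, -1]
    - [[0, 0, -0.6], 0, -1]
    - [[0, 0, -0.2], 0, -1]
    - [[0, 0, 0], 0, -1]
    - [[0, 0, 0], 0, -1]

```text
t: 24.78
eef_pos: [541.7, 379.6, 360.9]
tcp_rot: [3.141, -0.0, 1.791]
ft_force: [0.4, 0.4, -0.3]
opening: 0.444
grip_force: 29.9
```

Run:
```python
from hang import *
s=env.state();print(s["eef_pos"],s["tcp_rot"],s["ft_force"])
hang("tall_jar_slim",["tall_jar_slim","tall_jar_wide","low_jar_slim"],None)
```

```text
[541.68031902 379.59290532 360.86774728] [ 3.14087109e+00 -1.11287737e-04  1.79101333e+00] [ 0.42961298  0.42751787 -0.26744249]
scene 7 0.76 516
side 18 0.78 793
[556.5 389.   81.5] [ 1.8 -1.   2.  -0.6 -8.   1.4] tcp-bottom 279.4
```

Emit:
move_arm:
  commands:
    - [[0, 0, -0.4], 0, -1]
    - [[0, 0, -0.5], 0, -1]
    - [[0, 0, -0.5], 0, -1]
    - [[0, 0, 0], 0, -1]
    - [[0, 0, 0], 0, -1]

```text
t: 25.6
eef_pos: [541.1, 380.2, 317.0]
tcp_rot: [-3.14, 0.001, 1.792]
ft_force: [0.0, 0.6, -1.5]
opening: 0.447
grip_force: 29.9
```

Emit:
move_arm:
  commands:
    - [[0, 0, -0.4], 0, -1]
    - [[0, 0, -0.5], 0, -1]
    - [[0, 0, -0.35], 0, -1]
    - [[0, 0, -0.1], 0, -1]
    - [[0, 0, 0], 0, -1]
    - [[0, 0, 0], 0, -1]

```text
t: 26.1
eef_pos: [541.3, 380.3, 277.8]
tcp_rot: [3.141, -0.0, 1.792]
ft_force: [-0.3, 0.6, -1.0]
opening: 0.445
grip_force: 29.9
```

Emit:
move_arm:
  commands:
    - [[0, 0, -0.1], 0, -1]
    - [[0, 0, 0], 0, -1]
    - [[0, 0, 0], 0, -1]

```text
t: 26.35
eef_pos: [541.3, 380.2, 275.2]
tcp_rot: [3.14, -0.0, 1.792]
ft_force: [0.8, 0.9, 0.6]
opening: 0.446
grip_force: 29.9
```

Emit:
move_arm:
  commands:
    - [[0, 0, -0.02], 0, -1]
    - [[0, 0, 0], 0, 1]
    - [[0, 0, 0], 0, 1]
    - [[0, 0, 0], 0, 1]
    - [[0, 0, 0], 0, 1]
    - [[0, 0, 0], 0, 1]
    - [[0, 0, 0], 0, 1]
    - [[0, 0, 0], 0, 1]
    - [[0, 0, 0.5], 0, 1]
    - [[0, 0, 1], 0, 1]
    - [[0, 0, 1], 0, 1]
    - [[0, 0, 1], 0, 1]
    - [[0, 0, 1], 0, 1]
    - [[0, 0, 0.5], 0, 1]
    - [[0, 0, 0], 0, 1]

```text
t: 27.6
eef_pos: [541.1, 380.2, 428.1]
tcp_rot: [3.136, -0.002, 1.792]
ft_force: [0.2, -0.2, -1.0]
opening: 1.001
grip_force: 0.0
```

Emit:
move_arm:
  commands:
    - [[-0.3, -0.9, 0], 0, 1]
    - [[-0.3, -0.9, 0], 0, 1]
    - [[-0.3, -0.9, 0], 0, 1]
    - [[-0.3, -0.9, 0], 0, 1]
    - [[-0.3, -0.9, 0], 0, 1]
    - [[-0.3, -0.9, 0], 0, 1]
    - [[-0.3, -0.9, 0], 0, 1]
    - [[-0.3, -0.9, 0], 0, 1]
    - [[-0.18, -0.5, 0], 0, 1]
    - [[0, 0, 0], 0, 1]
    - [[0, 0, 0], 0, 1]

```text
t: 28.52
eef_pos: [463.8, 148.8, 423.6]
tcp_rot: [-3.141, -0.0, 1.79]
ft_force: [0.8, 0.7, -0.2]
opening: 0.999
grip_force: 0.0
```

Run:
```python
from fit import *
s=env.state();print(s["eef_pos"],s["tcp_rot"],s["opening"],s["t"])
p=read_camera("wrist"); save(p,"w_tall2.png",None,1.4)
for n in("tall_jar_wide","tall_jar_slim","small_bottle"):
    for r in cut_out(n,p)[:3]:
        ys,xs=np.where(r["region"]); print(n,round(r["confidence"],2),np.round(r["at"]),xs.min(),xs.max(),ys.min(),ys.max(),fit(n,[(p,r["region"])]))
q=read_camera("side")
for n in("tall_jar_slim","tall_jar_wide"):
    for r in cut_out(n,q)[:3]: print("side",n,round(r["confidence"],2),np.round(r["at"]),"exp",proj(q,[541,379,74]).round())
```

```text
[463.786796   148.81185499 423.62431629] [-3.14134392e+00 -1.17885294e-04  1.79027983e+00] 0.9994510970008367 28.5167
tall_jar_wide 0.84 [282. 193.] 254 306 158 228 (array([465.69386722, 152.32750044]), np.float64(0.1578831777195846))
small_bottle 0.97 [238.  22.] 212 261 0 51 (array([396.38306517, 289.35361584]), np.float64(2.285533666817562))
side tall_jar_slim 0.67 [112. 166.] exp [112. 168.]
side tall_jar_slim 0.56 [208. 148.] exp [112. 168.]
side tall_jar_wide 0.55 [187. 214.] exp [112. 168.]
```

Emit:
move_arm:
  commands:
    - [[0.04, 0.09, -0.6], 0, 1]
    - [[0, 0, -1], 0, 1]
    - [[0, 0, -1], 0, 1]
    - [[0, 0, -1], 0, 1]
    - [[0, 0, -0.9], 0, 1]
    - [[0, 0, -0.5], 0, 1]
    - [[0, 0, -0.2], 0, 1]
    - [[0, 0, 0], 0, 1]
    - [[0, 0, 0], 0, -1]
    - [[0, 0, 0], 0, -1]
    - [[0, 0, 0], 0, -1]
    - [[0, 0, 0], 0, -1]
    - [[0, 0, 0], 0, -1]
    - [[0, 0, 0], 0, -1]
    - [[0, 0, 0], 0, -1]
    - [[0, 0, 0], 0, -1]
    - [[0, 0, 0], 0, -1]
    - [[0, 0, 0], 0, -1]
    - [[0, 0, 0], 0, -1]
    - [[0, 0, 0], 0, -1]

```text
t: 30.53
eef_pos: [465.1, 151.9, 268.1]
tcp_rot: [3.141, 0.0, 1.792]
ft_force: [0.2, 0.2, 3.9]
opening: 0.47
grip_force: 29.9
```

Emit:
move_arm:
  commands:
    - [[0, 0, 0.5], 0, -1]
    - [[0, 0, 0.9], 0, -1]
    - [[0, 0, 1], 0, -1]
    - [[0, 0, 1], 0, -1]
    - [[0, 0, 1], 0, -1]
    - [[0, 0, 0.8], 0, -1]
    - [[0.25, 0.45, 0], 0, -1]
    - [[0.5, 0.9, 0], 0, -1]
    - [[0.5, 0.9, 0], 0, -1]
    - [[0.5, 0.9, 0], 0, -1]
    - [[0.5, 0.9, 0], 0, -1]
    - [[0.5, 0.9, 0], 0, -1]
    - [[0.28, 0.48, 0], 0, -1]
    - [[0, 0, 0], 0, -1]
    - [[0, 0, 0], 0, -1]

```text
t: 31.78
eef_pos: [555.7, 315.2, 422.8]
tcp_rot: [-3.14, 0.001, 1.793]
ft_force: [0.0, -1.1, -0.6]
opening: 0.471
grip_force: 29.9
```

Run:
```python
from fit import *
s=env.state();e=s["eef_pos"];print(e,s["tcp_rot"],s["opening"],s["t"])
p=read_camera("wrist")
q=np.array([proj(p,X+[e[0],e[1],e[2]-268]) for X in S["tall_jar_wide"]])
print("pred",q.min(0),q.max(0))
for n in("tall_jar_wide","tall_jar_slim"):
    for r in cut_out(n,p)[:3]:
        ys,xs=np.where(r["region"]); print(n,round(r["confidence"],2),np.round(r["at"]),xs.min(),xs.max(),ys.min(),ys.max(),fit(n,[(p,r["region"])])[0],"exp placed",proj(p,[541,380,74]).round())
```

```text
[555.74937201 315.20177902 422.83387159] [-3.13953658e+00  5.58134446e-04  1.79287733e+00] 0.47088332323965265 31.7833
pred [221.56860912 187.63090097] [336.46297163 366.30865755]
tall_jar_wide 0.71 [279. 267.] 225 331 188 360 [576.52136497 225.01335369] exp placed [279. 126.]
tall_jar_slim 0.73 [277. 128.] 252 305 101 155 [541.63127885 379.34919646] exp placed [279. 126.]
tall_jar_slim 0.48 [280. 268.] 225 331 188 360 [576.84132781 223.56092069] exp placed [279. 126.]
```

Emit:
move_arm:
  commands:
    - [[0, 0, -0.6], 0, -1]
    - [[0, 0, -0.9], 0, -1]
    - [[0, 0, -0.9], 0, -1]
    - [[0, 0, -0.6], 0, -1]
    - [[0, 0, -0.4], 0, -1]
    - [[0, 0, -0.4], 0, -1]
    - [[0, 0, 0], 0, -1]
    - [[0, 0, 0], 0, -1]

```text
t: 32.6
eef_pos: [556.0, 314.6, 310.3]
tcp_rot: [3.141, 0.0, 1.792]
ft_force: [0.6, 0.2, -0.5]
opening: 0.475
grip_force: 29.9
```

Emit:
move_arm:
  commands:
    - [[0, 0, -0.4], 0, -1]
    - [[0, 0, -0.4], 0, -1]
    - [[0, 0, -0.15], 0, -1]
    - [[0, 0, 0], 0, -1]
    - [[0, 0, 0], 0, -1]

```text
t: 33.02
eef_pos: [555.9, 314.8, 281.1]
tcp_rot: [-3.141, 0.0, 1.792]
ft_force: [0.5, 0.2, -0.0]
opening: 0.478
grip_force: 29.9
```

Emit:
move_arm:
  commands:
    - [[0, 0, -0.1], 0, -1]
    - [[0, 0, 0], 0, -1]
    - [[0, 0, -0.05], 0, -1]
    - [[0, 0, 0], 0, -1]
    - [[0, 0, 0], 0, -1]

```text
t: 33.43
eef_pos: [555.9, 314.8, 277.1]
tcp_rot: [3.141, -0.0, 1.792]
ft_force: [0.3, -0.7, -0.6]
opening: 0.475
grip_force: 29.9
```

Emit:
move_arm:
  commands:
    - [[0, 0, 0], 0, 1]
    - [[0, 0, 0], 0, 1]
    - [[0, 0, 0], 0, 1]
    - [[0, 0, 0], 0, 1]
    - [[0, 0, 0], 0, 1]
    - [[0, 0, 0], 0, 1]
    - [[0, 0, 0], 0, 1]
    - [[0, 0, 0.5], 0, 1]
    - [[0, 0, 1], 0, 1]
    - [[0, 0, 1], 0, 1]
    - [[0, 0, 1], 0, 1]
    - [[0, 0, 1], 0, 1]
    - [[0, 0, 0.6], 0, 1]
    - [[0, 0, 0], 0, 1]

```text
t: 34.6
eef_pos: [555.8, 314.8, 434.5]
tcp_rot: [3.135, -0.001, 1.792]
ft_force: [0.4, -0.3, 0.2]
opening: 1.001
grip_force: 0.0
```

Emit:
move_arm:
  commands:
    - [[-0.8, -0.09, 0], 0, 1]
    - [[-0.9, -0.1, 0], 0, 1]
    - [[-0.9, -0.1, 0], 0, 1]
    - [[-0.9, -0.1, 0], 0, 1]
    - [[-0.9, -0.1, 0], 0, 1]
    - [[-0.8, -0.09, 0], 0, 1]
    - [[-0.27, -0.02, 0], 0, 1]
    - [[0, 0, 0], 0, 1]
    - [[0, 0, 0], 0, 1]

```text
t: 35.35
eef_pos: [392.3, 297.0, 430.0]
tcp_rot: [3.141, -0.0, 1.792]
ft_force: [0.6, -0.1, 0.5]
opening: 1.003
grip_force: 0.0
```

Run:
```python
from fit import *
s=env.state();print(s["eef_pos"],s["tcp_rot"],s["opening"],s["t"])
p=read_camera("wrist")
for n in("small_bottle","tall_jar_wide","tall_jar_slim"):
    for r in cut_out(n,p)[:3]:
        ys,xs=np.where(r["region"]); print(n,round(r["confidence"],2),np.round(r["at"]),xs.min(),xs.max(),ys.min(),ys.max(),fit(n,[(p,r["region"])]))
im=p["image"].astype(int); m=((im[:,:,0]-im[:,:,2]>90)&(im[:,:,1]-im[:,:,2]>70)); 
q=np.array([proj(p,X+[*s["eef_pos"][:2],0]) for X in S["small_bottle"]]);print(q[:48].min(0),q[:48].max(0),q[48:].min(0),q[48:].max(0))
```

```text
[392.28331159 296.96668557 429.96866118] [ 3.14086693e+00 -1.17761878e-04  1.79213172e+00] 1.003112803904319 35.35
small_bottle 0.89 [276. 185.] 258 295 158 220 (array([391.58743926, 298.99331863]), np.float64(0.043806959157992154))
small_bottle 0.47 [399. 166.] 373 470 105 234 (array([527.01538842, 352.44909605]), np.float64(4.533473097250787))
tall_jar_wide 0.91 [445. 212.] 390 489 178 252 (array([560.93231925, 312.00503307]), np.float64(0.3247594265343503))
tall_jar_slim 0.62 [452. 143.] 398 502 121 176 (array([547.07488975, 379.86384395]), np.float64(0.01050857241481018))
[258.66834662 161.3627372 ] [297.17662913 210.26719624] [264.8943555  197.61899465] [290.94232026 222.55718652]
```

Emit:
move_arm:
  commands:
    - [[-0.02, 0.04, -0.6], 0, 1]
    - [[0, 0, -1], 0, 1]
    - [[0, 0, -1], 0, 1]
    - [[0, 0, -1], 0, 1]
    - [[0, 0, -0.9], 0, 1]
    - [[0, 0, -0.6], 0, 1]
    - [[0, 0, -0.35], 0, 1]
    - [[0, 0, -0.15], 0, 1]
    - [[0, 0, 0], 0, 1]
    - [[0, 0, 0], 0, -1]
    - [[0, 0, 0], 0, -1]
    - [[0, 0, 0], 0, -1]
    - [[0, 0, 0], 0, -1]
    - [[0, 0, 0], 0, -1]
    - [[0, 0, 0], 0, -1]
    - [[0, 0, 0], 0, -1]
    - [[0, 0, 0], 0, -1]
    - [[0, 0, 0], 0, -1]
    - [[0, 0, 0], 0, -1]

```text
t: 37.13
eef_pos: [391.2, 298.0, 262.0]
tcp_rot: [3.141, 0.0, 1.792]
ft_force: [0.1, -0.8, -0.1]
opening: 0.399
grip_force: 30.0
```

Emit:
move_arm:
  commands:
    - [[0, 0, 0], 0, -1]
    - [[0, 0, 0], 0, -1]
    - [[0, 0, 0], 0, -1]
    - [[0, 0, 0], 0, -1]

```text
t: 37.47
eef_pos: [391.2, 298.0, 262.0]
tcp_rot: [3.141, 0.0, 1.792]
ft_force: [-0.1, -0.2, 0.8]
opening: 0.406
grip_force: 30.0
```

Emit:
move_arm:
  commands:
    - [[0, 0, 0.2], 0, -1]
    - [[0, 0, 0.5], 0, -1]
    - [[0, 0, 0.8], 0, -1]
    - [[0, 0, 1], 0, -1]
    - [[0, 0, 0.9], 0, -1]
    - [[0, 0, 0.4], 0, -1]
    - [[0, 0, 0], 0, -1]

```text
t: 38.05
eef_pos: [391.2, 298.0, 378.9]
tcp_rot: [3.137, -0.001, 1.792]
ft_force: [0.2, -0.2, -1.7]
opening: 0.399
grip_force: 30.0
```

Emit:
move_arm:
  commands:
    - [[0.53, -0.57, 0], 1, -1]
    - [[0.53, -0.57, 0], 1, -1]
    - [[0.53, -0.57, 0], 1, -1]
    - [[0.53, -0.57, 0], 1, -1]
    - [[0.53, -0.57, 0], 1, -1]
    - [[0.53, -0.57, 0], 1, -1]
    - [[0.53, -0.57, 0], 1, -1]
    - [[0.53, -0.57, 0], 1, -1]
    - [[0.53, -0.57, 0], 1, -1]
    - [[0.53, -0.57, 0], 1, -1]
    - [[0.53, -0.57, 0], 1, -1]
    - [[0.53, -0.57, 0], 1, -1]
    - [[0.53, -0.57, 0], 1, -1]
    - [[0.53, -0.57, 0], 1, -1]
    - [[0.53, -0.57, 0], 1, -1]
    - [[0.53, -0.57, 0], 1, -1]
    - [[0.53, -0.57, 0], 1, -1]
    - [[0, 0, 0], 0, -1]
    - [[0, 0, 0], 0, -1]

```text
t: 39.63
eef_pos: [661.6, 6.5, 374.1]
tcp_rot: [3.141, -0.002, -3.134]
ft_force: [-0.1, 0.7, -0.8]
opening: 0.405
grip_force: 30.0
```

Run:
```python
from fit import *
s=env.state();e=s["eef_pos"];print(e,s["tcp_rot"],s["opening"],s["grip_force"],s["t"])
p=read_camera("wrist")
q=np.array([proj(p,X+[e[0],e[1],e[2]-262]) for X in S["small_bottle"]])
print("pred",q.min(0),q.max(0))
for n in("small_bottle","coaster"):
    for r in cut_out(n,p)[:2]:
        ys,xs=np.where(r["region"]); print(n,round(r["confidence"],2),np.round(r["at"]),xs.min(),xs.max(),ys.min(),ys.max(),proj(p,[662.5,8.5,15]).round())
```

```text
[661.64334898   6.50551825 374.14503372] [ 3.14117473e+00 -2.40188758e-03 -3.13368798e+00] 0.40525100585166474 29.99767975648865 39.6333
pred [242.64756105 195.06723763] [315.99532895 376.75329335]
small_bottle 0.8 [278. 262.] 243 314 190 363 [280. 192.]
coaster 0.65 [286. 178.] 247 318 151 215 [280. 192.]
```

Emit:
move_arm:
  commands:
    - [[0.03, 0.11, -0.4], 0, -1]
    - [[0, 0, -0.7], 0, -1]
    - [[0, 0, -0.7], 0, -1]
    - [[0, 0, -0.6], 0, -1]
    - [[0, 0, -0.5], 0, -1]
    - [[0, 0, -0.3], 0, -1]
    - [[0, 0, -0.15], 0, -1]
    - [[0, 0, 0], 0, -1]
    - [[0, 0, 0], 0, -1]

```text
t: 40.53
eef_pos: [662.4, 10.8, 275.9]
tcp_rot: [3.142, 0.001, -3.131]
ft_force: [-0.4, 0.1, -0.9]
opening: 0.405
grip_force: 30.0
```

Emit:
move_arm:
  commands:
    - [[0, 0, -0.07], 0, -1]
    - [[0, 0, 0], 0, -1]
    - [[0, 0, 0], 0, -1]

```text
t: 40.78
eef_pos: [662.4, 10.6, 273.9]
tcp_rot: [3.142, 0.001, -3.131]
ft_force: [0.3, -0.2, -0.9]
opening: 0.405
grip_force: 30.0
```

Emit:
move_arm:
  commands:
    - [[0, 0, -0.07], 0, -1]
    - [[0, 0, 0], 0, -1]
    - [[0, 0, 0], 0, -1]

```text
t: 41.03
eef_pos: [662.3, 10.6, 271.2]
tcp_rot: [3.141, -0.0, -3.131]
ft_force: [1.3, 0.3, -1.2]
opening: 0.403
grip_force: 30.0
```

Emit:
move_arm:
  commands:
    - [[0, 0, -0.06], 0, -1]
    - [[0, 0, 0], 0, -1]
    - [[0, 0, 0], 0, -1]

```text
t: 41.28
eef_pos: [662.5, 10.6, 269.9]
tcp_rot: [3.142, 0.001, -3.131]
ft_force: [-0.1, 0.8, 3.7]
opening: 0.403
grip_force: 30.0
```

Emit:
move_arm:
  commands:
    - [[0, 0, 0], 0, 1]
    - [[0, 0, 0], 0, 1]
    - [[0, 0, 0], 0, 1]
    - [[0, 0, 0], 0, 1]
    - [[0, 0, 0], 0, 1]
    - [[0, 0, 0], 0, 1]
    - [[0, 0, 0], 0, 1]
    - [[0, 0, 0], 0, 1]
    - [[0, 0, 0.5], 0, 1]
    - [[0, 0, 1], 0, 1]
    - [[0, 0, 1], 0, 1]
    - [[0, 0, 1], 0, 1]
    - [[0, 0, 1], 0, 1]
    - [[0, 0, 1], 0, 1]
    - [[0, 0, 0.5], 0, 1]
    - [[-1, 0, 0], 0, 1]
    - [[-1, 0, 0], 0, 1]
    - [[-1, 0, 0], 0, 1]
    - [[-1, 0, 0], 0, 1]
    - [[0, 0, 0], 0, 1]

```text
t: 42.95
eef_pos: [538.4, 10.9, 449.9]
tcp_rot: [3.141, -0.002, -3.131]
ft_force: [1.5, -0.0, 1.3]
opening: 0.999
grip_force: 0.0
```

Emit:
move_arm:
  commands:
    - [[0, 1, 0.5], 0, 1]
    - [[0, 1, 0.5], 0, 1]
    - [[0, 1, 0.5], 0, 1]
    - [[0, 1, 0.5], 0, 1]
    - [[0, 1, 0], 0, 1]
    - [[0, 1, 0], 0, 1]
    - [[0, 0, 0], 0, 1]
    - [[0, 0, 0], 0, 1]

```text
t: 43.62
eef_pos: [542.4, 191.8, 509.3]
tcp_rot: [3.142, -0.0, -3.129]
ft_force: [0.5, -0.3, -1.2]
opening: 1.003
grip_force: 0.0
```

Run:
```python
from fit import *
s=env.state();print(s["eef_pos"],s["t"])
a=read_camera("scene")["image"][100:350,150:430]; b=read_camera("side")["image"][100:340,60:470]
A=cv2.resize(a,(380,340)); B=cv2.resize(b,(420,246)); o=np.zeros((340,800,3),np.uint8); o[:,:380]=A; o[:246,380:]=B
cv2.imwrite("pics/final.png",cv2.resize(o,None,fx=1,fy=1.7,interpolation=cv2.INTER_CUBIC)[:,:,::-1] if 0 else o[:,:,::-1])
```

```text
[542.35780903 191.83195934 509.27794005] 43.6167
```

View pics/final.png

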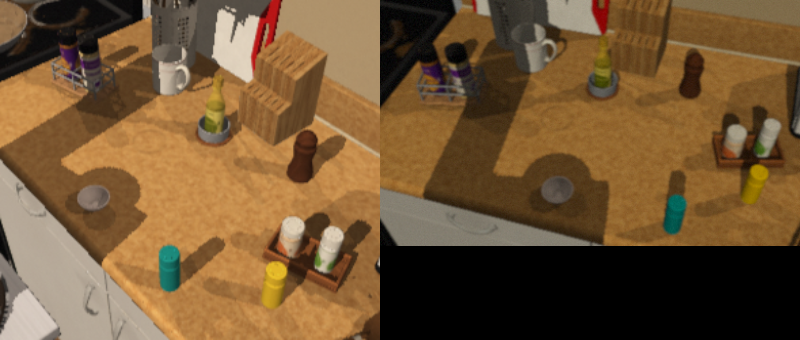

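Both views show everything upright in its holder: tall jars in the rack (68,55) and (90,62), bottle in the coaster (215,115), white jars in the tray (292,237) and (328,250). The mug, mill and look-alikes are untouched. Handing in.

```bash
python3 -c "
from cell import env
print(env.job_done())"
```

```text
the job is handed in; nothing more can be done
None
```

All five seasonings stand upright in their holders, the mug, pepper mill and look-alikes were left alone, and the job is handed in at about 44 s on the robot's clock; no verdict was returned.

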